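# Pack the test-kit carton

## Robot

A 6-joint arm with a two-finger parallel gripper is mounted at the origin on the work surface. World frame = base frame: x ahead of the robot, y to its left, z up, the work surface at z = 0. Lengths are in m, angles in degrees, forces in N, time in s.
With the tool pointing down it reaches from about 0.35 to 0.875 m from the base axis. Payload 4.2 kg.
Tool frame: the origin (TCP) lies on the centre line of the jaws, within the pads' length; the fingertips stand 19 mm ahead of it and the grasp point (between the pads) is the TCP; z points along the fingers, y is the line along which they close (so a half turn about z gives the same grasp; the last joint's range is limited). The gripper opens to 87 mm and grips with 3 to 60 N. Pads are 19 mm wide; open, the fingers measure 117 mm over their backs; the gripper's body (75 mm by 190 mm) begins 51 mm behind the grasp point.
Start: joints at [81.452, 22.042, 0.453, 0, -68.411, -14.817], TCP at [0.248, 0.574, 0.242] pointing down, gripper open.
Joint ranges: [-179.83, 179.83], [-69.29, 118.12], [-61.27, 80.66], [-181.25, 117.63], [-171.15, -9.14], [-177.46, 177.46]. Speed limits (degrees/s): [159.86, 159.86, 180, 180, 180, 180].

## Interface

Orientations are given as a 3x3 rotation matrix whose columns are the frame's x, y, z axes.
In Python, from station import sense, capture, finish_job, search_frame, masks_of gives the robot as it stands.
- The arm moves only by the tool drive_tool, never from a script. Its argument "rows" is a list of rows, each a list of 7 numbers: the opening in per cent of the stroke, from 0 (shut) to 100 (fully open), then the shift along the world's x, y, z in mm, then the turn, a rotation vector about the world's x, y, z in rad. In form: [[fingers, dx, dy, dz, wx, wy, wz], ...]. A call has 1 to 5 rows; each row shifts and turns the commanded pose from where the row before left it; what a row does not reach is not made up. A row lasts 1/12 s, in which the tool goes at most 41.7 mm and 7.16 degrees, less where a joint would pass 70% of its speed; a pose out of reach is approached as far as the arm can. A call is refused whole if a number of a shift passes 41.7 or a number of a turn 0.125, either way. A call with a gripper value outside its range is refused whole. The fingers move at their own pace and stop on an object; the grip force is fixed at half the most. Time passes only in rows, so rows that do not move let the fingers close. It gives the time, the measured TCP pose, the force, the opening and the grip force at its end, in the units of the state.
- sense(): the state, without advancing time (a new reading comes with each control period).
- capture(name): name is "scene" or "side" or "wrist"; returns a dict with "frame" (384x512x3 uint8, red, green, blue), "z_map" (384x512 float32, m along the optical axis (not along the pixel's ray), 0 where there is no reading), "fx", "fy", "cx", "cy" (pixels), "distortion" ([k1, k2, p1, p2, k3] as OpenCV has them; the pictures are not rectified), "R" (3x3) and "t" (3): a world point X has camera coordinates R X + t; the wrist camera has in their place "T_tool_cam" (4x4, takes a point from camera to tool coordinates, whose origin is the TCP and whose axes are the flange's). Camera axes: x right, y down, z forward; pixel columns grow to the right and rows downward; lengths in m; the calibration is good to about 2 mm. A picture is of the moment at which its call begins: read the wrist's pose just before it.
- finish_job(): hands the job in; it is judged then, once.
Trained networks look in a picture, given as the dict that the camera call returned (one of the last four; its "shot" number tells which), for a name from the list of things; names that differ only in an ending like _2 or _b are one class to them, and where a whole thing is asked for, a point or a joint stands for the part that bears it (a point fixed in the world has none). Each returns a list of dicts, best first, with "p" (0 to 1); they miss things now and then, are a little off and sometimes report something else, mostly with a low value. They report only what shows in the picture. A call takes as long as a camera call.
- search_frame(label, picture): "xy" ([column, row] in pixels, amid what is visible of it).
- masks_of(label, picture): "region" (384x512 bool, what is visible of it) and "xy" ([column, row] in pixels, amid what is visible of it).
The state is a dict: "time_s": time; "joints": joint angles; "joint_velocities": joint speeds; "effort": joint torques, N m; "tcp_pos": TCP position; "ee_rot": TCP orientation; "wrist_force": force on the tool from outside, world axes, zero at the start; "moment": the same for the moment, N m; "gripper_width": opening from 0.0 (shut) to 1.0 (fully open); "gripper_force": force on a finger pad.
Only numpy, scipy, OpenCV 4.12 (cv2) and the standard library are available. Lean on these libraries where they do the work, as an engineer would, in place of code of your own. Each camera call takes 0.05 s, during which the arm holds its last target. There are 200 camera calls.

## Task

Finish packing the low cardboard carton: put the brown vial box, the white and green bottle box and the yellow tin into it beside the blue tip box, so that all four stand upright and flat on the carton's floor, none of them on another or on the rim, and the carton still lies flat on the bench. The boxes hold glass: set them down rather than drop them, and keep them upright all the way. Leave the amber bottle, the white jar and the little dropper bottle where they are.

Things in the scene. Friction and masses are not known exactly. Their poses are not given: they have to be found in the camera images.
- carton: Low open base of a two-piece brown cardboard carton, loose on the bench, about 0.25 kg. Outside 182 x 136 mm, 34 mm high; walls and floor 4 mm thick, so inside 174 (its x) x 128 (its y) mm and 30 mm deep. Origin: centre of its underside; z up. The carton is turned any way on the bench. Its -x end is the one that the blue tip box stands against at the start.
- tip_box: Blue plastic pipette-tip box, 50 (its x) x 116 (its y) x 70 (high) mm, 0.2 kg, already standing loose in the carton, across it, within 3 mm of the -x end wall, its axes along the carton's, leaving about 122 x 128 mm of free floor for the other three. Origin: centre of its underside; z up.
- vial_box: Brown cardboard box with a white and red label on each long side, 112 (its x) x 56 (its y) x 66 (high) mm, about 0.25 kg, standing on the bench, turned any way. Origin: centre of its underside; z up. It fits lengthways along the carton's x beside the tip box's inner face, in one half of the carton's width; the two taller boxes then fit side by side in the other half. It is the lowest of the four.
- bottle_box: White cardboard box with a green band, 60 (its x) x 56 (its y) x 104 (high) mm, about 0.22 kg, standing on the bench, turned any way. Origin: centre of its underside; z up.
- tin: Yellow rectangular tin with a silver lid, 46 (its x) x 56 (its y) x 100 (high) mm, about 0.2 kg, standing on the bench, turned any way. Origin: centre of its underside; z up.
- amber_bottle: Amber glass reagent bottle with a black cap, 62 mm across, 150 mm high, loose on the bench beyond the boxes; to be left alone. Origin: centre of its underside.
- white_jar: White plastic jar with a blue lid, 76 mm across, 95 mm high, loose on the bench beyond the boxes; to be left alone. Origin: centre of its underside.
- dropper: Little white plastic dropper bottle with a red cap, 36 mm across, 85 mm high, loose on the bench beyond the carton; to be left alone. Origin: centre of its underside. (A white bench balance, 54 mm high, also stands fixed farther off, at the far right of the bench.)

How it is judged (in metres and radians):
At the end, for the whole second after the job is handed in: All four boxes are inside the carton's walls, each standing upright (within about 4.5 degrees) with its underside no more than 5 mm above the carton's floor, at rest; the carton lies flat on the bench (within 3 degrees, not raised by more than 8 mm) (z of tip_box in the frame of carton between -0.002 and 0.009 m and angle between each of tip_box, vial_box, bottle_box, tin's own z axis and vertical below 0.08 rad and x of tip_box in the frame of carton between -0.087 and 0.087 m and y of tip_box in the frame of carton between -0.064 and 0.064 m and linear speed of each of tip_box, vial_box, bottle_box, tin below 0.02 m/s and z of vial_box in the frame of carton between -0.002 and 0.009 m and x of vial_box in the frame of carton between -0.087 and 0.087 m and y of vial_box in the frame of carton between -0.064 and 0.064 m and z of bottle_box in the frame of carton between -0.002 and 0.009 m and x of bottle_box in the frame of carton between -0.087 and 0.087 m and y of bottle_box in the frame of carton between -0.064 and 0.064 m and z of tin in the frame of carton between -0.002 and 0.009 m and x of tin in the frame of carton between -0.087 and 0.087 m and y of tin in the frame of carton between -0.064 and 0.064 m and angle between carton's own z axis and vertical below 0.05 rad and height (world z) of carton below 0.008 m); the robot touches nothing.
It fails at once if a box is dropped (falls free at over 0.65 m/s, about 2 cm) ((linear speed of tip_box above 0.65 m/s and contact force between tip_box and the fingers below 0.05 N and contact force between tip_box and the arm below 0.05 N) or (linear speed of vial_box above 0.65 m/s and contact force between vial_box and the fingers below 0.05 N and contact force between vial_box and the arm below 0.05 N) or (linear speed of bottle_box above 0.65 m/s and contact force between bottle_box and the fingers below 0.05 N and contact force between bottle_box and the arm below 0.05 N) or (linear speed of tin above 0.65 m/s and contact force between tin and the fingers below 0.05 N and contact force between tin and the arm below 0.05 N)).
It fails at once if a box is tipped more than 40 degrees (angle between any of tip_box, vial_box, bottle_box, tin's own z axis and vertical above 0.7 rad).
It fails at once if the amber bottle, the white jar or the dropper bottle is moved more than 3 cm or knocked over (distance of any of amber_bottle, white_jar, dropper from where it was at the start of the episode above 0.03 m or angle between any of amber_bottle, white_jar, dropper's own z axis and vertical above 0.5 rad).
It also fails if it takes over 69 s, if anything falls off the work surface, if the arm or the gripper's body presses on something with over 40 N, if the wrist force passes 120 N, or if a joint passes its speed limit or range.

## Working session

There is one attempt and no reset: what is moved stays moved. The work goes in short steps, Python scripts to look and compute and a tool call to move; the robot and the scene stay as the last step left them, time stands still between calls to the robot, and variables do not carry over. Pictures are saved under pics/ and viewed, at most 10 in all, crops included, and the job is handed in when it is done.

Besides the shell and the picture viewer there is one more tool, called after ">>>" as name([rows], argument=value, ...), one row to a line, values as JSON. drive_tool: Moves the arm, as the interface text tells. Its arguments: {"type":"object","properties":{"rows":{"type":"array"}},"required":["rows"]}

```bash
mkdir -p pics; ls; cat > h.py <<'E'
import numpy as np, cv2
from station import *
def cloud(p, mask=None, Tw=None):
    z=p["z_map"]; m=z>0
    if mask is not None: m=m&mask
    v,u=np.nonzero(m)
    K=np.array([[p["fx"],0,p["cx"]],[0,p["fy"],p["cy"]],[0,0,1.]])
    n=cv2.undistortPoints(np.stack([u,v],1).astype(np.float64)[:,None],K,np.array(p["distortion"],float))[:,0]
    d=z[v,u]; c=np.c_[n*d[:,None],d]
    if Tw is None:
        R=np.array(p["R"]);t=np.array(p["t"]); return (c-t)@R
    return c@Tw[:3,:3].T+Tw[:3,3]
def wristT(s,p):
    T=np.eye(4);T[:3,:3]=np.array(s["ee_rot"]);T[:3,3]=s["tcp_pos"]
    return T@np.array(p["T_tool_cam"])
def rect(P):
    (c,(w,h),a)=cv2.minAreaRect((P[:,:2]*1000).astype(np.float32))
    if w<h: w,h=h,w;a+=90
    return np.round(c,1),round(w,1),round(h,1),round((a+90)%180-90,1)  # long-axis angle
E
python3 - <<'E'
from h import *
s=sense();print(s["time_s"],s["tcp_pos"],s["ee_rot"])
for n in ["scene","side"]:
    p=capture(n);cv2.imwrite(f"pics/{n}0.png",p["frame"][:,:,::-1])
    print(n,"cam",-np.array(p["R"]).T@np.array(p["t"]))
    for l in ["carton","tip_box","vial_box","bottle_box","tin","amber_bottle","white_jar","dropper"]:
        r=masks_of(l,p)
        if not r: print(l,"none");continue
        P=cloud(p,r[0]["region"]);
        if len(P)<20: print(l,"few");continue
        zt=np.percentile(P[:,2],97);T=P[(P[:,2]>zt-.006)]
        print(l,round(r[0]["p"],2),np.round(r[0]["xy"]),"ztop",round(zt,3),len(T),"top",rect(T))
E
```

```text
pics
0.0 [0.24761518 0.57323523 0.24046126] [[ 9.17925047e-01 -3.96753054e-01 -7.88745929e-04]
 [-3.96753829e-01 -9.17922784e-01 -2.03989442e-03]
 [ 8.53264812e-05  2.18540815e-03 -9.99997608e-01]]
scene cam [ 1.17957749 -0.60191519  0.68986203]
carton 0.85 [172. 246.] ztop 0.035 469 top (array([ 568.1, -250.9]), 180.8, 140.1, 81.7)
tip_box 0.9 [134. 250.] ztop 0.077 879 top (array([ 555.8, -309.6]), 117.5, 51.2, -7.9)
vial_box 0.84 [288. 170.] ztop 0.068 467 top (array([652.7, 123.4]), 251.3, 56.5, -45.1)
bottle_box 0.83 [224. 156.] ztop 0.105 247 top (array([438.3,  80. ]), 63.7, 60.0, -38.9)
tin 0.71 [274. 135.] ztop 0.101 136 top (array([446. , 282.3]), 56.7, 46.5, 67.2)
amber_bottle 0.82 [300. 211.] ztop 0.149 87 top (array([744.3,  40.5]), 27.2, 25.0, -53.0)
white_jar 0.58 [350. 154.] ztop 0.096 213 top (array([688.9, 359.5]), 64.7, 60.5, -59.0)
dropper 0.67 [238. 256.] ztop 0.085 48 top (array([ 729.3, -156.2]), 17.4, 13.6, -2.4)
side cam [ 0.5801151  -0.64474398  0.6756968 ]
carton 0.59 [240. 303.] ztop 0.035 899 top (array([ 567.6, -248.3]), 185.2, 137.0, 82.6)
tip_box 0.57 [231. 339.] ztop 0.076 2084 top (array([ 556.1, -309.1]), 115.6, 51.3, -6.5)
vial_box none
bottle_box 0.93 [182. 181.] ztop 0.104 468 top (array([437.9,  80.6]), 61.2, 59.2, 47.6)
tin 0.62 [195. 137.] ztop 0.101 223 top (array([444.1, 285.5]), 62.2, 45.1, 73.2)
amber_bottle 0.81 [320. 193.] ztop 0.149 109 top (array([742.6,  42.5]), 26.7, 26.1, 11.7)
white_jar none
dropper 0.59 [321. 268.] ztop 0.086 69 top (array([ 727.3, -153.3]), 15.9, 15.3, -88.5)
```

View pics/scene0.png

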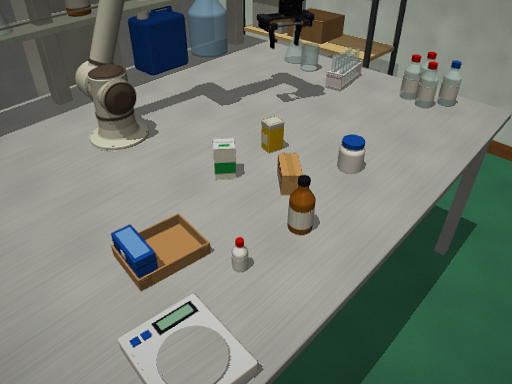

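```bash
python3 - <<'E'
from h import *
for n in ["scene","side"]:
    p=capture(n);P=cloud(p)
    def cc(x,y,r,z0,z1):
        m=(np.hypot(P[:,0]-x,P[:,1]-y)<r)&(P[:,2]>z0)&(P[:,2]<z1);return P[m]
    for l,a in dict(vial=(.62,.16,.12,.06,.072),bot=(.438,.08,.06,.099,.108),tin=(.446,.283,.06,.095,.106)).items():
        Q=cc(*a);print(n,l,len(Q),rect(Q) if len(Q)>10 else "")
E
```

```text
scene vial 483 (array([604.5, 172. ]), 121.0, 56.4, -44.4)
scene bot 247 (array([438.8,  79.6]), 60.2, 59.5, 50.9)
scene tin 144 (array([444.8, 283.6]), 57.9, 47.9, 73.1)
side vial 693 (array([604.9, 171.1]), 113.9, 58.2, -45.1)
side bot 466 (array([438. ,  81.2]), 62.8, 59.3, 49.2)
side tin 230 (array([443.4, 284.7]), 60.2, 46.3, 73.1)
```

The scene shows the carton near pixel (160,250) with the tip box at its left end. The bottle box is at (225,158), the tin at (272,134) and the vial box at (290,172). I'm moving above the vial box.

>>> drive_tool([
  [100, 23.8, -26.8, 0, 0, 0, -0.0754],
  [100, 23.8, -26.8, 0, 0, 0, -0.0754],
  [100, 23.8, -26.8, 0, 0, 0, -0.0754],
  [100, 23.8, -26.8, 0, 0, 0, -0.0754],
  [100, 23.8, -26.8, 0, 0, 0, -0.0754],
])

```text
time_s: 1.42
tcp_pos: [0.3676, 0.4385, 0.2417]
ee_rot: [[0.705, -0.709, 0.0], [-0.709, -0.705, 0.0], [-0.0, -0.0, -1.0]]
wrist_force: [0.9, 0.9, -0.6]
gripper_width: 1.0
gripper_force: 0.0
```

>>> drive_tool([
  [100, 23.8, -26.8, 0, 0, 0, 0],
  [100, 23.8, -26.8, 0, 0, 0, 0],
  [100, 23.8, -26.8, 0, 0, 0, 0],
  [100, 23.8, -26.8, 0, 0, 0, 0],
  [100, 23.8, -26.8, 0, 0, 0, 0],
])

```text
time_s: 1.83
tcp_pos: [0.4868, 0.3043, 0.2418]
ee_rot: [[0.708, -0.706, 0.0], [-0.706, -0.708, 0.0], [0.0, -0.0, -1.0]]
wrist_force: [0.2, 0.5, -0.5]
gripper_width: 0.998
gripper_force: 0.0
```

>>> drive_tool([
  [100, 23.8, -26.8, 0, 0, 0, 0],
  [100, 23.8, -26.8, 0, 0, 0, 0],
  [100, 23.8, -26.8, 0, 0, 0, 0],
  [100, 23.8, -26.8, 0, 0, 0, 0],
  [100, 23.8, -26.8, 0, 0, 0, 0],
])

```text
time_s: 2.25
tcp_pos: [0.6058, 0.1702, 0.2417]
ee_rot: [[0.708, -0.707, 0.0], [-0.707, -0.708, 0.0], [0.0, -0.0, -1.0]]
wrist_force: [-0.0, 1.0, -0.5]
gripper_width: 1.001
gripper_force: 0.0
```

>>> drive_tool([
  [100, 0, 0, 0, 0, 0, 0],
  [100, 0, 0, 0, 0, 0, 0],
])

```text
time_s: 2.42
tcp_pos: [0.6056, 0.1701, 0.2409]
ee_rot: [[0.705, -0.709, -0.001], [-0.709, -0.705, -0.0], [-0.0, 0.001, -1.0]]
wrist_force: [-0.5, 0.6, -0.3]
gripper_width: 0.997
gripper_force: 0.0
```

```bash
cat >> h.py <<'E'
def look(name=None,**areas):
    s=sense();p=capture("wrist");P=cloud(p,None,wristT(s,p))
    R=np.array(s["ee_rot"]);y=R[:,1]
    print("t",round(s["time_s"],2),"tcp",np.round(np.array(s["tcp_pos"])*1000,1),"close deg",round((np.degrees(np.arctan2(y[1],y[0]))+90)%180-90,1),"tilt",np.round(R[:,2],3),"w",s["gripper_width"])
    if name: cv2.imwrite(f"pics/{name}.png",p["frame"][:,:,::-1])
    for l,(x,yy,r,z0,z1) in areas.items():
        Q=P[(np.hypot(P[:,0]-x,P[:,1]-yy)<r)&(P[:,2]>z0)&(P[:,2]<z1)]
        print(l,len(Q),(rect(Q),round(np.median(Q[:,2]),4)) if len(Q)>20 else "")
    return s,p,P
E
python3 -c "
from h import *
look('w1',vial=(.605,.171,.09,.06,.075),bot=(.438,.08,.06,.097,.11))"
```

```text
t 2.42 tcp [605.6 170.1 240.9] close deg 44.8 tilt [-0.001 -0.    -1.   ] w 0.9972468185319241
vial 5994 ((array([604.6, 172.1]), 111.7, 56.2, -44.9), np.float64(0.0648))
bot 843 ((array([447.2,  74.3]), 60.8, 36.4, 52.1), np.float64(0.1023))
```

>>> drive_tool([
  [100, -1, 2, -37, 0, 0, 0],
  [100, 0, 0, -37, 0, 0, 0],
  [100, 0, 0, -37, 0, 0, 0],
  [100, 0, 0, -37, 0, 0, 0],
  [100, 0, 0, -38, 0, 0, 0],
])

```text
time_s: 2.88
tcp_pos: [0.6031, 0.1754, 0.055]
ee_rot: [[0.709, -0.705, 0.002], [-0.705, -0.709, 0.001], [0.0, -0.002, -1.0]]
wrist_force: [0.9, -0.8, -0.4]
gripper_width: 0.997
gripper_force: 0.0
```

>>> drive_tool([
  [100, 0, 0, 0, 0, 0, 0],
  [0, 0, 0, 0, 0, 0, 0],
  [0, 0, 0, 0, 0, 0, 0],
  [0, 0, 0, 0, 0, 0, 0],
  [0, 0, 0, 0, 0, 0, 0],
])

```text
time_s: 3.3
tcp_pos: [0.6053, 0.1749, 0.0587]
ee_rot: [[0.708, -0.706, 0.005], [-0.706, -0.708, 0.003], [0.002, -0.005, -1.0]]
wrist_force: [-0.5, 0.7, -1.0]
gripper_width: 0.785
gripper_force: 0.0
```

>>> drive_tool([
  [0, 0, 0, 0, 0, 0, 0],
  [0, 0, 0, 0, 0, 0, 0],
  [0, 0, 0, 0, 0, 0, 0],
  [0, 0, 0, 0, 0, 0, 0],
])

```text
time_s: 3.63
tcp_pos: [0.6039, 0.1735, 0.0572]
ee_rot: [[0.708, -0.707, 0.001], [-0.707, -0.708, -0.0], [0.0, -0.0, -1.0]]
wrist_force: [-3.1, -1.3, 6.8]
gripper_width: 0.641
gripper_force: 30.0
```

>>> drive_tool([
  [0, 0, 0, 15, 0, 0, 0],
  [0, 0, 0, 35, 0, 0, 0],
  [0, 0, 0, 35, 0, 0, 0],
  [0, 0, 0, 30, 0, 0, 0],
  [0, 0, 0, 10, 0, 0, 0],
])

```text
time_s: 4.05
tcp_pos: [0.606, 0.1745, 0.1857]
ee_rot: [[0.708, -0.706, 0.008], [-0.706, -0.708, 0.004], [0.003, -0.008, -1.0]]
wrist_force: [1.0, 0.0, -2.5]
gripper_width: 0.642
gripper_force: 30.0
```

>>> drive_tool([
  [0, -8, -20, 0, 0, 0, -0.07],
  [0, -8, -33, 0, 0, 0, -0.07],
  [0, -8, -33, 0, 0, 0, -0.07],
  [0, -8, -33, 0, 0, 0, -0.07],
  [0, -8, -33, 0, 0, 0, -0.07],
])

```text
time_s: 4.47
tcp_pos: [0.562, 0.0204, 0.1786]
ee_rot: [[0.419, -0.908, -0.003], [-0.908, -0.419, 0.0], [-0.001, 0.003, -1.0]]
wrist_force: [1.0, -0.3, -4.0]
gripper_width: 0.64
gripper_force: 30.0
```

>>> drive_tool([
  [0, 0, -33, 0, 0, 0, -0.07],
  [0, 0, -33, 0, 0, 0, -0.07],
  [0, 0, -33, 0, 0, 0, -0.07],
  [0, 8, -33, 0, 0, 0, -0.07],
  [0, 8, -33, 0, 0, 0, -0.07],
])

```text
time_s: 4.88
tcp_pos: [0.5784, -0.1446, 0.1788]
ee_rot: [[0.082, -0.997, -0.003], [-0.997, -0.082, 0.001], [-0.001, 0.003, -1.0]]
wrist_force: [1.1, 0.7, -3.1]
gripper_width: 0.638
gripper_force: 30.0
```

>>> drive_tool([
  [0, 8, -33, 0, 0, 0, -0.07],
  [0, 8, -33, 0, 0, 0, -0.07],
  [0, 8, -18, 0, 0, 0, -0.07],
  [0, 0, 0, 0, 0, 0, 0],
  [0, 0, 0, 0, 0, 0, 0],
])

```text
time_s: 5.3
tcp_pos: [0.6027, -0.228, 0.1778]
ee_rot: [[-0.126, -0.992, -0.004], [-0.992, 0.126, 0.002], [-0.001, 0.004, -1.0]]
wrist_force: [-0.7, -0.2, -3.5]
gripper_width: 0.64
gripper_force: 30.0
```

```bash
python3 -c "
from h import *
s,p,P=look('w2',tip=(.556,-.309,.08,.068,.08),carton=(.568,-.25,.13,.029,.038))
for n in ['scene','side']:
    q=capture(n);C=cloud(q)
    for l,(x,yy,r,z0,z1) in dict(tip=(.556,-.309,.08,.068,.08),carton=(.568,-.25,.13,.029,.038),vial=(.604,-.228,.08,.185,.21)).items():
        Q=C[(np.hypot(C[:,0]-x,C[:,1]-yy)<r)&(C[:,2]>z0)&(C[:,2]<z1)]
        print(n,l,len(Q),rect(Q) if len(Q)>20 else '')
"
```

```text
t 5.3 tcp [ 602.7 -228.   177.8] close deg -7.2 tilt [-0.004  0.002 -1.   ] w 0.6395043933702812
tip 11099 ((array([ 556.2, -309.5]), 116.3, 50.3, -7.3), np.float64(0.0731))
carton 1234 ((array([ 550.6, -263.2]), 222.2, 98.3, -50.0), np.float64(0.0326))
scene tip 932 (array([ 556.2, -309.4]), 118.5, 52.0, -7.6)
scene carton 596 (array([ 567.7, -249.9]), 183.6, 139.9, 82.3)
scene vial 460 (array([ 600.2, -252.5]), 77.3, 65.0, -6.5)
side tip 2127 (array([ 555.9, -308.7]), 116.3, 51.4, -7.2)
side carton 899 (array([ 567.7, -248.3]), 184.4, 137.8, 82.2)
side vial 1832 (array([ 601.8, -234.5]), 103.1, 81.3, 87.6)
```

View pics/w2.png

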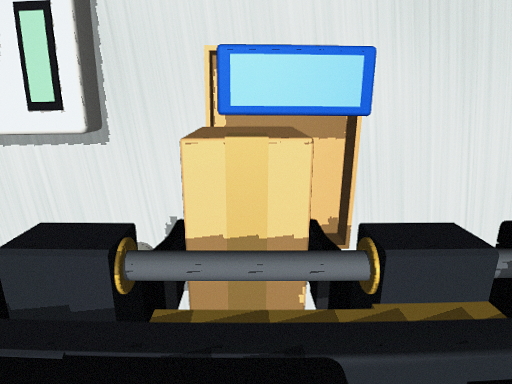

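The picture shows the blue box at (295,80) against the carton's end, and the held vial box at (247,190) clear of it. It's lined up, so I'm lowering.

>>> drive_tool([
  [0, 1, 1, -25, 0, 0, 0],
  [0, 0, 0, -30, 0, 0, 0],
  [0, 0, 0, -25, 0, 0, 0],
  [0, 0, 0, -7, 0, 0, 0],
  [0, 0, 0, 0, 0, 0, 0],
])

```text
time_s: 5.87
tcp_pos: [0.6031, -0.225, 0.0911]
ee_rot: [[-0.122, -0.992, -0.006], [-0.992, 0.122, 0.001], [-0.0, 0.006, -1.0]]
wrist_force: [-0.2, 0.1, -4.1]
gripper_width: 0.639
gripper_force: 30.0
```

>>> drive_tool([
  [0, 0, 0, -8, 0, 0, 0],
  [0, 0, 0, -8, 0, 0, 0],
  [0, 0, 0, -7, 0, 0, 0],
  [0, 0, 0, -4, 0, 0, 0],
  [0, 0, 0, 0, 0, 0, 0],
])

```text
time_s: 6.28
tcp_pos: [0.6046, -0.2262, 0.0658]
ee_rot: [[-0.124, -0.992, -0.001], [-0.992, 0.124, 0.0], [-0.0, 0.001, -1.0]]
wrist_force: [-0.0, 0.0, -3.0]
gripper_width: 0.64
gripper_force: 30.0
```

>>> drive_tool([
  [0, 0, 0, -2, 0, 0, 0],
  [0, 0, 0, -2, 0, 0, 0],
  [0, 0, 0, 0, 0, 0, 0],
])

```text
time_s: 6.53
tcp_pos: [0.6049, -0.2263, 0.0624]
ee_rot: [[-0.124, -0.992, 0.0], [-0.992, 0.124, 0.0], [-0.0, -0.0, -1.0]]
wrist_force: [-0.4, 0.1, -3.6]
gripper_width: 0.64
gripper_force: 30.0
```

```bash
python3 -c "
from h import *
s,p,P=look()
print(s['wrist_force'])
for n in ['scene','side']:
    q=capture(n);C=cloud(q)
    for l,(x,yy,r,z0,z1) in dict(tip=(.556,-.309,.08,.068,.08),carton=(.568,-.25,.13,.029,.038)).items():
        Q=C[(np.hypot(C[:,0]-x,C[:,1]-yy)<r)&(C[:,2]>z0)&(C[:,2]<z1)]
        print(n,l,len(Q),rect(Q) if len(Q)>20 else '')
    m=masks_of('vial_box',q)
    if m:
        V=cloud(q,m[0]['region']);print('vial z',np.percentile(V[:,2],[2,50,90,97]))
    cv2.imwrite('pics/v_'+n+'.png',cv2.resize(q['frame'][200:360,90:290,::-1],(800,600)) if n=='scene' else cv2.resize(q['frame'][240:384,150:342,::-1],(800,600)))
"
```

```text
t 6.53 tcp [ 604.9 -226.3   62.4] close deg -7.1 tilt [ 0.  0. -1.] w 0.6398265263429388
[-0.39509003  0.11977083 -3.55409632]
scene tip 1250 (array([ 563.6, -284.7]), 124.0, 105.3, -11.1)
scene carton 638 (array([ 567.6, -251.4]), 181.8, 141.3, 83.0)
vial z [0.02905629 0.06765401 0.07323811 0.07413495]
side tip 2794 (array([ 564., -283.]), 123.5, 105.3, -8.1)
side carton 699 (array([ 567.2, -250.9]), 179.8, 137.1, 82.6)
vial z [0.02713537 0.07106012 0.07250984 0.07328921]
```

View pics/v_side.png

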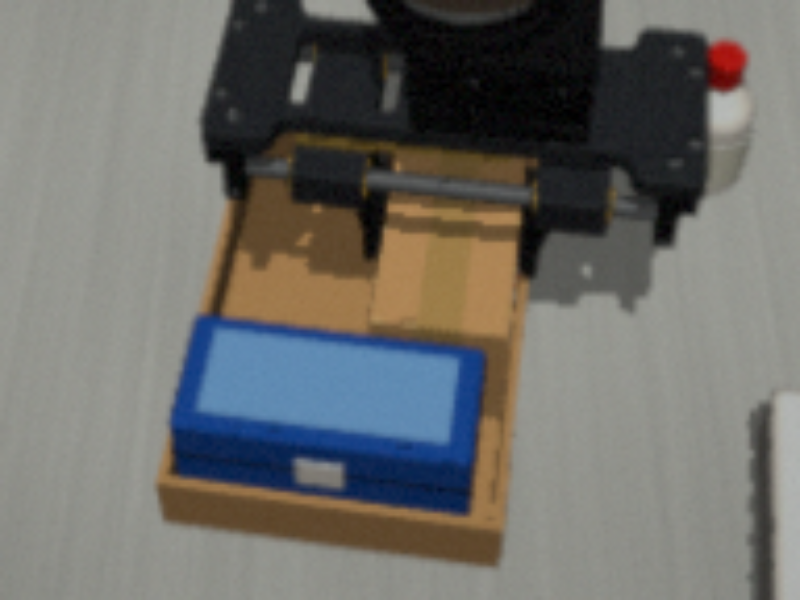

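The vial box (450,270) is inside the walls beside the tip box. It is still about 2–3 mm up, so I'm lowering until it touches.

>>> drive_tool([
  [0, 0, 0, -1.5, 0, 0, 0],
  [0, 0, 0, -1, 0, 0, 0],
  [0, 0, 0, 0, 0, 0, 0],
])

```text
time_s: 7.03
tcp_pos: [0.6052, -0.2264, 0.0612]
ee_rot: [[-0.123, -0.992, 0.001], [-0.992, 0.123, -0.001], [0.0, -0.001, -1.0]]
wrist_force: [-0.4, 1.6, 2.9]
gripper_width: 0.641
gripper_force: 30.0
```

>>> drive_tool([
  [100, 0, 0, 0, 0, 0, 0],
  [100, 0, 0, 0, 0, 0, 0],
  [100, 0, 0, 0, 0, 0, 0],
  [100, 0, 0, 0, 0, 0, 0],
  [100, 0, 0, 0, 0, 0, 0],
])

```text
time_s: 7.45
tcp_pos: [0.6049, -0.2264, 0.06]
ee_rot: [[-0.124, -0.992, 0.0], [-0.992, 0.124, -0.0], [0.0, -0.0, -1.0]]
wrist_force: [0.5, 0.0, -0.2]
gripper_width: 0.936
gripper_force: 0.0
```

>>> drive_tool([
  [100, 0, 0, 10, 0, 0, 0],
  [100, 0, 0, 25, 0, 0, 0],
  [100, 0, 0, 35, 0, 0, 0],
  [100, 0, 0, 35, 0, 0, 0],
  [100, 0, 0, 25, 0, 0, 0],
])

```text
time_s: 7.87
tcp_pos: [0.6058, -0.2267, 0.1944]
ee_rot: [[-0.123, -0.992, 0.004], [-0.992, 0.123, -0.002], [0.001, -0.005, -1.0]]
wrist_force: [1.4, -0.3, 0.3]
gripper_width: 1.002
gripper_force: 0.0
```

>>> drive_tool([
  [100, -16.7, 30.6, 6, 0, 0, 0],
  [100, -16.7, 30.6, 6, 0, 0, 0],
  [100, -16.7, 30.6, 6, 0, 0, 0],
  [100, -16.7, 30.6, 6, 0, 0, 0],
  [100, -16.7, 30.6, 6, 0, 0, 0],
])

```text
time_s: 8.28
tcp_pos: [0.5204, -0.0722, 0.2212]
ee_rot: [[-0.124, -0.992, 0.001], [-0.992, 0.124, 0.0], [-0.0, -0.001, -1.0]]
wrist_force: [1.1, 0.9, -0.3]
gripper_width: 1.005
gripper_force: 0.0
```

>>> drive_tool([
  [100, -16.7, 30.6, 6, 0, 0, 0],
  [100, -16.7, 30.6, 6, 0, 0, 0],
  [100, -16.7, 30.6, 6, 0, 0, 0],
  [100, -16.7, 30.6, 6, 0, 0, 0],
  [100, -16.7, 30.6, 6, 0, 0, 0],
])

```text
time_s: 8.7
tcp_pos: [0.4368, 0.0809, 0.2513]
ee_rot: [[-0.124, -0.992, 0.002], [-0.992, 0.124, 0.001], [-0.001, -0.001, -1.0]]
wrist_force: [0.9, 0.8, 0.4]
gripper_width: 0.996
gripper_force: 0.0
```

>>> drive_tool([
  [100, 0, 0, 0, 0, 0, 0],
  [100, 0, 0, 0, 0, 0, 0],
])

```text
time_s: 8.87
tcp_pos: [0.4375, 0.0812, 0.2515]
ee_rot: [[-0.12, -0.993, 0.003], [-0.993, 0.12, 0.001], [-0.002, -0.002, -1.0]]
wrist_force: [-0.0, 0.1, 0.6]
gripper_width: 1.0
gripper_force: 0.0
```

```bash
python3 -c "
from h import *
s,p,P=look('w3',bot=(.438,.08,.06,.097,.11))
for n in ['scene','side']:
    q=capture(n);C=cloud(q)
    for l,(x,yy,r,z0,z1) in dict(tip=(.556,-.309,.065,.072,.08),vial=(.605,-.226,.07,.062,.0725),carton=(.568,-.25,.13,.029,.038)).items():
        Q=C[(np.hypot(C[:,0]-x,C[:,1]-yy)<r)&(C[:,2]>z0)&(C[:,2]<z1)]
        print(n,l,len(Q),rect(Q) if len(Q)>20 else '')
"
```

```text
t 8.87 tcp [437.5  81.2 251.5] close deg -6.9 tilt [ 0.003  0.001 -1.   ] w 1.0000471209995239
bot 3832 ((array([437.6,  81. ]), 59.9, 56.4, 49.0), np.float64(0.1027))
scene tip 908 (array([ 559.3, -291.4]), 118.1, 89.1, -7.1)
scene vial 904 (array([ 605.8, -232.8]), 121.5, 57.9, 82.8)
scene carton 717 (array([ 567.6, -250. ]), 183.6, 139.5, 82.6)
side tip 1949 (array([ 557.6, -299. ]), 115.7, 71.5, -6.7)
side vial 1818 (array([ 604.7, -231.9]), 123.9, 56.2, 83.1)
side carton 928 (array([ 567.6, -248.5]), 185.4, 137.5, 82.5)
```

View pics/w3.png

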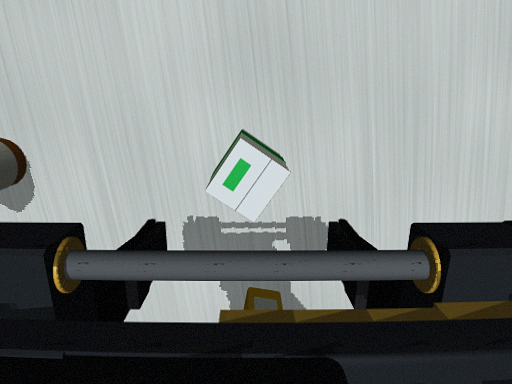

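The bottle box at (248,177) has its 60 mm side at 49°, so the jaws should close along -41°.

>>> drive_tool([
  [100, 0, 0, 0, 0, 0, -0.119],
  [100, 0, 0, 0, 0, 0, -0.119],
  [100, 0, 0, -10, 0, 0, -0.119],
  [100, 0, 0, -25, 0, 0, -0.119],
  [100, 0, 0, -25, 0, 0, -0.119],
])

```text
time_s: 9.43
tcp_pos: [0.4389, 0.0787, 0.1899]
ee_rot: [[-0.665, -0.747, 0.002], [-0.747, 0.665, 0.001], [-0.002, -0.001, -1.0]]
wrist_force: [1.1, 0.3, -0.9]
gripper_width: 1.0
gripper_force: 0.0
```

>>> drive_tool([
  [100, 0, 0, -35, 0, 0, 0],
  [100, 0, 0, -35, 0, 0, 0],
  [100, 0, 0, -25, 0, 0, 0],
  [100, 0, 0, -6, 0, 0, 0],
  [100, 0, 0, 0, 0, 0, 0],
])

```text
time_s: 9.85
tcp_pos: [0.4372, 0.0781, 0.0873]
ee_rot: [[-0.66, -0.751, -0.005], [-0.751, 0.66, -0.003], [0.005, 0.002, -1.0]]
wrist_force: [0.6, -0.2, 0.3]
gripper_width: 0.999
gripper_force: 0.0
```

>>> drive_tool([
  [0, 0, 0, 0, 0, 0, 0],
  [0, 0, 0, 0, 0, 0, 0],
  [0, 0, 0, 0, 0, 0, 0],
  [0, 0, 0, 0, 0, 0, 0],
  [0, 0, 0, 0, 0, 0, 0],
])

```text
time_s: 10.27
tcp_pos: [0.4383, 0.08, 0.0901]
ee_rot: [[-0.659, -0.753, 0.002], [-0.753, 0.659, 0.001], [-0.002, -0.001, -1.0]]
wrist_force: [0.0, 0.8, -0.1]
gripper_width: 0.705
gripper_force: 0.0
```

>>> drive_tool([
  [0, 0, 0, 0, 0, 0, 0],
  [0, 0, 0, 0, 0, 0, 0],
  [0, 0, 0, 0, 0, 0, 0],
  [0, 0, 0, 0, 0, 0, 0],
])

```text
time_s: 10.6
tcp_pos: [0.438, 0.0801, 0.0897]
ee_rot: [[-0.658, -0.753, 0.001], [-0.753, 0.658, 0.0], [-0.001, -0.0, -1.0]]
wrist_force: [-2.5, 1.3, 6.4]
gripper_width: 0.641
gripper_force: 29.9
```

>>> drive_tool([
  [0, 0, 0, 10, 0, 0, 0],
  [0, 0, 0, 25, 0, 0, 0],
  [0, 0, 0, 30, 0, 0, 0],
  [0, 0, 0, 20, 0, 0, 0],
  [0, 5, -15, 0, 0, 0, 0.05],
])

```text
time_s: 11.02
tcp_pos: [0.445, 0.0667, 0.1779]
ee_rot: [[-0.617, -0.787, 0.008], [-0.787, 0.617, 0.004], [-0.008, -0.004, -1.0]]
wrist_force: [0.0, 0.3, -2.6]
gripper_width: 0.642
gripper_force: 29.9
```

>>> drive_tool([
  [0, 9.5, -31, 0, 0, 0, 0.054],
  [0, 9.5, -31, 0, 0, 0, 0.054],
  [0, 9.5, -31, 0, 0, 0, 0.054],
  [0, 9.5, -31, 0, 0, 0, 0.054],
  [0, 9.5, -31, 0, 0, 0, 0.054],
])

```text
time_s: 11.43
tcp_pos: [0.4897, -0.0917, 0.1731]
ee_rot: [[-0.386, -0.922, -0.002], [-0.922, 0.386, 0.0], [0.001, 0.002, -1.0]]
wrist_force: [0.7, 0.3, -3.3]
gripper_width: 0.642
gripper_force: 29.9
```

>>> drive_tool([
  [0, 9.5, -31, 0, 0, 0, 0.054],
  [0, 9.5, -31, 0, 0, 0, 0.054],
  [0, 9.5, -31, 0, 0, 0, 0.054],
  [0, 9.5, -31, 0, 0, 0, 0.054],
  [0, 9.3, -32, 0, 0, 0, 0.054],
])

```text
time_s: 11.85
tcp_pos: [0.537, -0.2475, 0.1726]
ee_rot: [[-0.126, -0.992, -0.003], [-0.992, 0.126, 0.001], [-0.001, 0.003, -1.0]]
wrist_force: [1.2, 0.7, -3.3]
gripper_width: 0.641
gripper_force: 29.9
```

>>> drive_tool([
  [0, 0, 0, 0, 0, 0, 0],
  [0, 0, 0, 0, 0, 0, 0],
])

```text
time_s: 12.02
tcp_pos: [0.5368, -0.2475, 0.1721]
ee_rot: [[-0.132, -0.991, -0.003], [-0.991, 0.132, 0.001], [-0.001, 0.003, -1.0]]
wrist_force: [0.2, 0.5, -3.1]
gripper_width: 0.644
gripper_force: 29.9
```

```bash
python3 -c "
from h import *
s,p,P=look('w4',tip=(.556,-.309,.065,.0715,.08),bot=(.538,-.246,.06,.175,.2))
for n in ['scene','side']:
    q=capture(n);C=cloud(q)
    for l,(x,yy,r,z0,z1) in dict(bot=(.538,-.246,.07,.1,.15),carton=(.568,-.25,.13,.029,.038)).items():
        Q=C[(np.hypot(C[:,0]-x,C[:,1]-yy)<r)&(C[:,2]>z0)&(C[:,2]<z1)]
        print(n,l,len(Q),rect(Q) if len(Q)>20 else '')
"
```

```text
t 12.02 tcp [ 536.8 -247.5  172.1] close deg -7.6 tilt [-0.003  0.001 -1.   ] w 0.6435186501642102
tip 10345 ((array([ 556.3, -309.5]), 115.0, 49.5, -7.3), np.float64(0.0733))
bot 10883 ((array([ 536.5, -251.8]), 79.1, 51.1, -7.6), np.float64(0.1855))
scene bot 599 (array([ 549. , -262.1]), 82.0, 42.6, 39.4)
scene carton 625 (array([ 568.2, -250.2]), 182.6, 139.1, 82.4)
side bot 729 (array([ 535. , -250.5]), 57.7, 52.3, -7.1)
side carton 733 (array([ 568.3, -248.4]), 185.0, 137.4, 82.1)
```

View pics/w4.png

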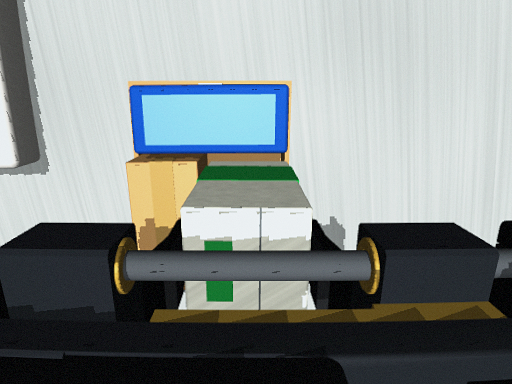

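The picture shows the bottle box (248,240) held between the tip box (210,120) and beside the vial box (165,200), so I'm lowering it.

>>> drive_tool([
  [0, 1.5, 1.5, -20, 0, 0, 0],
  [0, 0, 0, -20, 0, 0, 0],
  [0, 0, 0, -12, 0, 0, 0],
  [0, 0, 0, -9, 0, 0, 0],
  [0, 0, 0, -6, 0, 0, 0],
])

```text
time_s: 12.58
tcp_pos: [0.5387, -0.2437, 0.1061]
ee_rot: [[-0.127, -0.992, -0.001], [-0.992, 0.127, 0.0], [-0.0, 0.001, -1.0]]
wrist_force: [0.1, 0.3, -1.8]
gripper_width: 0.643
gripper_force: 29.9
```

>>> drive_tool([
  [0, 0, 0, -3, 0, 0, 0],
  [0, 0, 0, -2, 0, 0, 0],
  [0, 0, 0, -2, 0, 0, 0],
  [0, 0, 0, 0, 0, 0, 0],
])

```text
time_s: 12.92
tcp_pos: [0.5393, -0.2447, 0.1004]
ee_rot: [[-0.129, -0.992, 0.001], [-0.992, 0.129, -0.0], [0.0, -0.001, -1.0]]
wrist_force: [0.2, -0.4, -2.5]
gripper_width: 0.644
gripper_force: 29.9
```

>>> drive_tool([
  [0, 0, 0, -2, 0, 0, 0],
  [0, 0, 0, 0, 0, 0, 0],
  [0, 0, 0, 0, 0, 0, 0],
])

```text
time_s: 13.17
tcp_pos: [0.5392, -0.2449, 0.0982]
ee_rot: [[-0.129, -0.992, 0.0], [-0.992, 0.129, -0.0], [0.0, -0.0, -1.0]]
wrist_force: [0.3, -0.0, -3.2]
gripper_width: 0.642
gripper_force: 29.9
```

>>> drive_tool([
  [0, 0, 0, -2, 0, 0, 0],
  [0, 0, 0, -1, 0, 0, 0],
  [0, 0, 0, 0, 0, 0, 0],
])

```text
time_s: 13.42
tcp_pos: [0.5389, -0.2448, 0.0948]
ee_rot: [[-0.129, -0.992, -0.001], [-0.992, 0.129, 0.0], [-0.0, 0.001, -1.0]]
wrist_force: [0.6, 0.5, -3.0]
gripper_width: 0.64
gripper_force: 29.9
```

>>> drive_tool([
  [0, 0, 0, -1, 0, 0, 0],
  [0, 0, 0, 0, 0, 0, 0],
  [0, 0, 0, 0, 0, 0, 0],
])

```text
time_s: 13.67
tcp_pos: [0.5392, -0.2448, 0.0941]
ee_rot: [[-0.129, -0.992, 0.0], [-0.992, 0.129, -0.0], [0.0, -0.0, -1.0]]
wrist_force: [-0.2, -0.1, -1.4]
gripper_width: 0.644
gripper_force: 29.9
```

>>> drive_tool([
  [0, 0, 0, -0.5, 0, 0, 0],
  [100, 0, 0, 0, 0, 0, 0],
  [100, 0, 0, 0, 0, 0, 0],
  [100, 0, 0, 0, 0, 0, 0],
  [100, 0, 0, 0, 0, 0, 0],
])

```text
time_s: 14.08
tcp_pos: [0.5396, -0.2448, 0.094]
ee_rot: [[-0.128, -0.992, 0.001], [-0.992, 0.128, -0.0], [0.0, -0.001, -1.0]]
wrist_force: [0.2, 0.3, -0.8]
gripper_width: 0.862
gripper_force: 0.0
```

>>> drive_tool([
  [100, 0, 0, 0, 0, 0, 0],
  [100, 0, 0, 15, 0, 0, 0],
  [100, 0, 0, 35, 0, 0, 0],
  [100, 0, 0, 35, 0, 0, 0],
  [100, 0, 0, 35, 0, 0, 0],
])

```text
time_s: 14.5
tcp_pos: [0.5389, -0.2447, 0.2148]
ee_rot: [[-0.128, -0.992, -0.001], [-0.992, 0.128, -0.0], [0.0, 0.001, -1.0]]
wrist_force: [0.9, -0.9, -0.0]
gripper_width: 0.994
gripper_force: 0.0
```

>>> drive_tool([
  [100, -6, 33, 5, 0, 0, 0.088],
  [100, -6, 33, 5, 0, 0, 0.088],
  [100, -6, 33, 5, 0, 0, 0.088],
  [100, -6, 33, 5, 0, 0, 0.088],
  [100, -6, 33, 5, 0, 0, 0.088],
])

```text
time_s: 14.92
tcp_pos: [0.5086, -0.0784, 0.2391]
ee_rot: [[0.31, -0.951, 0.001], [-0.951, -0.31, 0.0], [0.0, -0.001, -1.0]]
wrist_force: [0.6, -0.3, 0.7]
gripper_width: 1.002
gripper_force: 0.0
```

>>> drive_tool([
  [100, -6, 33, 0, 0, 0, 0.088],
  [100, -6, 33, 0, 0, 0, 0.088],
  [100, -6, 33, 0, 0, 0, 0.088],
  [100, -6, 33, 0, 0, 0, 0.088],
  [100, -6, 33, 0, 0, 0, 0.088],
])

```text
time_s: 15.33
tcp_pos: [0.4786, 0.0868, 0.2389]
ee_rot: [[0.686, -0.728, 0.001], [-0.728, -0.686, 0.0], [0.0, -0.001, -1.0]]
wrist_force: [1.1, 1.0, 0.4]
gripper_width: 0.999
gripper_force: 0.0
```

>>> drive_tool([
  [100, -6, 33, 0, 0, 0, 0.088],
  [100, -6, 33, 0, 0, 0, 0.088],
  [100, -6, 33, 0, 0, 0, 0.088],
  [100, -6, 33, 0, 0, 0, 0.088],
  [100, -6, 33, 0, 0, 0, 0.088],
])

```text
time_s: 15.75
tcp_pos: [0.4485, 0.2519, 0.2389]
ee_rot: [[0.93, -0.366, 0.001], [-0.366, -0.93, 0.001], [0.0, -0.001, -1.0]]
wrist_force: [0.8, -0.4, -0.3]
gripper_width: 0.997
gripper_force: 0.0
```

>>> drive_tool([
  [100, -5, 33, 0, 0, 0, 0.085],
  [100, 0, 0, 0, 0, 0, 0],
  [100, 0, 0, 0, 0, 0, 0],
])

```text
time_s: 16.0
tcp_pos: [0.4437, 0.2848, 0.2383]
ee_rot: [[0.958, -0.288, -0.0], [-0.288, -0.958, -0.0], [-0.0, 0.0, -1.0]]
wrist_force: [0.0, -0.4, -0.4]
gripper_width: 1.0
gripper_force: 0.0
```

```bash
python3 -c "
from h import *
s,p,P=look('w5',tin=(.444,.284,.06,.094,.106))
for n in ['scene','side']:
    q=capture(n);C=cloud(q)
    for l,(x,yy,r,z0,z1) in dict(bot=(.538,-.246,.05,.103,.112),vial=(.605,-.226,.07,.062,.0725),carton=(.568,-.25,.13,.029,.038)).items():
        Q=C[(np.hypot(C[:,0]-x,C[:,1]-yy)<r)&(C[:,2]>z0)&(C[:,2]<z1)]
        print(n,l,len(Q),rect(Q) if len(Q)>20 else '')
"
```

```text
t 16.0 tcp [443.7 284.8 238.3] close deg 73.3 tilt [-0. -0. -1.] w 1.0004902326752636
tin 3099 ((array([444.6, 285.6]), 56.6, 46.5, 73.2), np.float64(0.0987))
scene bot 465 (array([ 538.3, -245.4]), 59.2, 58.5, -8.1)
scene vial 998 (array([ 599.1, -231.5]), 120.4, 71.1, 82.7)
scene carton 604 (array([ 568.6, -250.4]), 183.3, 138.5, 82.8)
side bot 1104 (array([ 537.7, -244.5]), 61.8, 56.7, 82.4)
side vial 1849 (array([ 600.6, -230.5]), 123.7, 69.8, 80.1)
side carton 821 (array([ 567.8, -247.9]), 185.3, 137.4, 82.3)
```

>>> drive_tool([
  [100, 1, 1, -30, 0, 0, 0],
  [100, 0, 0, -38, 0, 0, 0],
  [100, 0, 0, -38, 0, 0, 0],
  [100, 0, 0, -32, 0, 0, 0],
  [100, 0, 0, -11, 0, 0, 0],
])

```text
time_s: 16.57
tcp_pos: [0.4431, 0.2805, 0.0851]
ee_rot: [[0.956, -0.294, -0.006], [-0.294, -0.956, -0.006], [-0.004, 0.008, -1.0]]
wrist_force: [0.1, -0.7, -0.8]
gripper_width: 0.999
gripper_force: 0.0
```

>>> drive_tool([
  [100, 0, 0, 0, 0, 0, 0],
  [0, 0, 0, 0, 0, 0, 0],
  [0, 0, 0, 0, 0, 0, 0],
  [0, 0, 0, 0, 0, 0, 0],
  [0, 0, 0, 0, 0, 0, 0],
])

```text
time_s: 16.98
tcp_pos: [0.4458, 0.2848, 0.0911]
ee_rot: [[0.957, -0.291, 0.002], [-0.291, -0.957, 0.002], [0.001, -0.003, -1.0]]
wrist_force: [0.1, -0.4, -0.0]
gripper_width: 0.78
gripper_force: 0.0
```

>>> drive_tool([
  [0, 0, 0, 0, 0, 0, 0],
  [0, 0, 0, 0, 0, 0, 0],
  [0, 0, 0, 0, 0, 0, 0],
  [0, 0, 0, 0, 0, 0, 0],
  [0, 0, 0, 0, 0, 0, 0],
])

```text
time_s: 17.4
tcp_pos: [0.4456, 0.2848, 0.0904]
ee_rot: [[0.957, -0.29, 0.001], [-0.29, -0.957, 0.001], [0.001, -0.001, -1.0]]
wrist_force: [-1.3, 0.4, 5.5]
gripper_width: 0.636
gripper_force: 29.9
```

>>> drive_tool([
  [0, 0, 0, 10, 0, 0, 0],
  [0, 0, 0, 25, 0, 0, 0],
  [0, 0, 0, 30, 0, 0, 0],
  [0, 0, 0, 20, 0, 0, 0],
  [0, 4, -16, 0, 0, 0, -0.085],
])

```text
time_s: 17.82
tcp_pos: [0.4512, 0.2715, 0.1794]
ee_rot: [[0.929, -0.369, 0.008], [-0.369, -0.929, 0.007], [0.005, -0.009, -1.0]]
wrist_force: [0.7, 0.3, -1.0]
gripper_width: 0.645
gripper_force: 29.9
```

>>> drive_tool([
  [0, 6.4, -31, 0, 0, 0, -0.09],
  [0, 6.4, -31, 0, 0, 0, -0.09],
  [0, 6.4, -31, 0, 0, 0, -0.09],
  [0, 6.4, -31, 0, 0, 0, -0.09],
  [0, 6.4, -31, 0, 0, 0, -0.09],
])

```text
time_s: 18.23
tcp_pos: [0.4804, 0.1116, 0.1744]
ee_rot: [[0.672, -0.741, -0.001], [-0.741, -0.672, -0.0], [-0.001, 0.001, -1.0]]
wrist_force: [1.0, -0.7, -2.2]
gripper_width: 0.643
gripper_force: 29.9
```

>>> drive_tool([
  [0, 6.4, -31, 0, 0, 0, -0.09],
  [0, 6.4, -31, 0, 0, 0, -0.09],
  [0, 6.4, -31, 0, 0, 0, -0.09],
  [0, 6.4, -31, 0, 0, 0, -0.09],
  [0, 6.4, -31, 0, 0, 0, -0.09],
])

```text
time_s: 18.65
tcp_pos: [0.5124, -0.0434, 0.1743]
ee_rot: [[0.282, -0.959, -0.002], [-0.959, -0.282, 0.0], [-0.001, 0.001, -1.0]]
wrist_force: [0.9, 0.6, -1.3]
gripper_width: 0.64
gripper_force: 29.9
```

>>> drive_tool([
  [0, 6.4, -31, 0, 0, 0, -0.09],
  [0, 6.4, -31, 0, 0, 0, -0.09],
  [0, 6.4, -31, 0, 0, 0, -0.08],
  [0, 6.4, -31, 0, 0, 0, -0.08],
  [0, 6.4, -23, 0, 0, 0, -0.08],
])

```text
time_s: 19.07
tcp_pos: [0.5444, -0.1909, 0.1741]
ee_rot: [[-0.134, -0.991, -0.002], [-0.991, 0.134, 0.0], [-0.0, 0.002, -1.0]]
wrist_force: [0.2, 0.4, -1.8]
gripper_width: 0.642
gripper_force: 29.9
```

>>> drive_tool([
  [0, 0, 0, 0, 0, 0, 0],
  [0, 0, 0, 0, 0, 0, 0],
])

```text
time_s: 19.23
tcp_pos: [0.5443, -0.1898, 0.1737]
ee_rot: [[-0.131, -0.991, -0.002], [-0.991, 0.131, 0.001], [-0.0, 0.002, -1.0]]
wrist_force: [0.4, 1.5, -1.2]
gripper_width: 0.641
gripper_force: 29.9
```

```bash
python3 -c "
from h import *
s,p,P=look('w6',bot=(.538,-.245,.05,.103,.112))
q=capture('side');C=cloud(q)
for l,(x,yy,r,z0,z1) in dict(bot=(.538,-.246,.05,.103,.112),carton=(.568,-.25,.13,.029,.038)).items():
        Q=C[(np.hypot(C[:,0]-x,C[:,1]-yy)<r)&(C[:,2]>z0)&(C[:,2]<z1)]
        print(l,len(Q),rect(Q) if len(Q)>20 else '')
"
```

```text
t 19.23 tcp [ 544.3 -189.8  173.7] close deg -7.5 tilt [-0.002  0.001 -1.   ] w 0.6413020509684081
bot 8557 ((array([ 538.8, -242.4]), 65.9, 56.4, 82.2), np.float64(0.1069))
bot 1207 (array([ 538.6, -240.1]), 70.7, 56.3, 81.7)
carton 731 (array([ 567.8, -248.9]), 183.7, 137.3, 82.3)
```

View pics/w6.png

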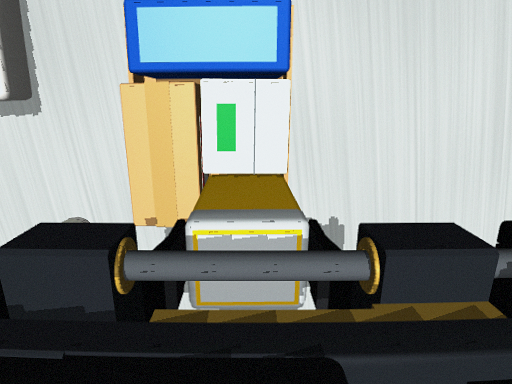

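The bottle box (245,127) is seated beside the vial box (160,150), and the held tin (248,245) is lined up with the last slot. I'm lowering it.

>>> drive_tool([
  [0, 1.5, 1.5, -20, 0, 0, 0],
  [0, 0, 0, -20, 0, 0, 0],
  [0, 0, 0, -10, 0, 0, 0],
  [0, 0, 0, -5, 0, 0, 0],
  [0, 0, 0, 0, 0, 0, 0],
])

```text
time_s: 19.75
tcp_pos: [0.546, -0.1865, 0.1186]
ee_rot: [[-0.127, -0.992, -0.003], [-0.992, 0.127, 0.0], [0.0, 0.003, -1.0]]
wrist_force: [0.1, -0.5, -1.2]
gripper_width: 0.643
gripper_force: 29.9
```

>>> drive_tool([
  [0, 0, 0, -6, 0, 0, 0],
  [0, 0, 0, -6, 0, 0, 0],
  [0, 0, 0, -4, 0, 0, 0],
  [0, 0, 0, -3, 0, 0, 0],
  [0, 0, 0, 0, 0, 0, 0],
])

```text
time_s: 20.17
tcp_pos: [0.5463, -0.1872, 0.0999]
ee_rot: [[-0.129, -0.992, -0.001], [-0.992, 0.129, 0.0], [-0.0, 0.001, -1.0]]
wrist_force: [-0.1, -0.7, -1.9]
gripper_width: 0.643
gripper_force: 29.9
```

>>> drive_tool([
  [0, 0, 0, -2, 0, 0, 0],
  [0, 0, 0, -1, 0, 0, 0],
  [0, 0, 0, 0, 0, 0, 0],
  [0, 0, 0, 0, 0, 0, 0],
])

```text
time_s: 20.5
tcp_pos: [0.5467, -0.1873, 0.0977]
ee_rot: [[-0.129, -0.992, 0.0], [-0.992, 0.129, -0.0], [0.0, -0.0, -1.0]]
wrist_force: [0.1, 0.8, -1.1]
gripper_width: 0.641
gripper_force: 29.9
```

>>> drive_tool([
  [0, 0, 0, -2, 0, 0, 0],
  [0, 0, 0, 0, 0, 0, 0],
  [0, 0, 0, 0, 0, 0, 0],
])

```text
time_s: 20.75
tcp_pos: [0.5465, -0.1872, 0.0955]
ee_rot: [[-0.129, -0.992, -0.0], [-0.992, 0.129, 0.0], [0.0, 0.0, -1.0]]
wrist_force: [1.0, -0.4, -2.1]
gripper_width: 0.641
gripper_force: 29.9
```

>>> drive_tool([
  [0, 0, 0, -1, 0, 0, 0],
  [0, 0, 0, 0, 0, 0, 0],
  [0, 0, 0, 0, 0, 0, 0],
])

```text
time_s: 21.0
tcp_pos: [0.5466, -0.1873, 0.0945]
ee_rot: [[-0.129, -0.992, -0.0], [-0.992, 0.129, -0.0], [0.0, 0.0, -1.0]]
wrist_force: [0.5, 0.7, -0.7]
gripper_width: 0.642
gripper_force: 29.9
```

>>> drive_tool([
  [0, 0, 0, -0.5, 0, 0, 0],
  [100, 0, 0, 0, 0, 0, 0],
  [100, 0, 0, 0, 0, 0, 0],
  [100, 0, 0, 0, 0, 0, 0],
  [100, 0, 0, 0, 0, 0, 0],
])

```text
time_s: 21.42
tcp_pos: [0.5468, -0.1873, 0.0942]
ee_rot: [[-0.129, -0.992, 0.0], [-0.992, 0.129, -0.0], [0.0, -0.0, -1.0]]
wrist_force: [-0.3, -0.0, -0.7]
gripper_width: 0.86
gripper_force: 0.0
```

>>> drive_tool([
  [100, 0, 0, 0, 0, 0, 0],
  [100, 0, 0, 15, 0, 0, 0],
  [100, 0, 0, 35, 0, 0, 0],
  [100, 0, 0, 35, 0, 0, 0],
  [100, 0, 0, 35, 0, 0, 0],
])

```text
time_s: 21.83
tcp_pos: [0.5463, -0.1873, 0.2152]
ee_rot: [[-0.129, -0.992, -0.001], [-0.992, 0.129, -0.0], [0.0, 0.001, -1.0]]
wrist_force: [1.2, -0.2, -0.8]
gripper_width: 0.997
gripper_force: 0.0
```

>>> drive_tool([
  [100, -10, 30, 20, 0, 0, 0],
  [100, -10, 35, 0, 0, 0, 0],
  [100, -10, 35, 0, 0, 0, 0],
  [100, -10, 35, 0, 0, 0, 0],
  [100, 0, 0, 0, 0, 0, 0],
])

```text
time_s: 22.25
tcp_pos: [0.5051, -0.0483, 0.2346]
ee_rot: [[-0.124, -0.992, 0.001], [-0.992, 0.124, 0.001], [-0.002, -0.001, -1.0]]
wrist_force: [-0.1, -0.1, -0.4]
gripper_width: 1.004
gripper_force: 0.0
```

```bash
python3 -c "
from h import *
q=capture('side');C=cloud(q)
for l in ['tip_box','vial_box','bottle_box','tin','carton']:
    m=masks_of(l,q)
    if m:
        V=cloud(q,m[0]['region']);print(l,round(m[0]['p'],2),np.percentile(V[:,2],[2,50,90,97]).round(4))
cv2.imwrite('pics/f.png',cv2.resize(q['frame'][210:370,130:330,::-1],(750,600)))
"
```

```text
tip_box 0.94 [0.0314 0.0733 0.0752 0.076 ]
vial_box 0.97 [0.0154 0.0698 0.0712 0.0719]
bottle_box 0.89 [0.0406 0.1069 0.1088 0.1096]
carton 0.91 [0.0003 0.0236 0.0343 0.0355]
```

View pics/f.png

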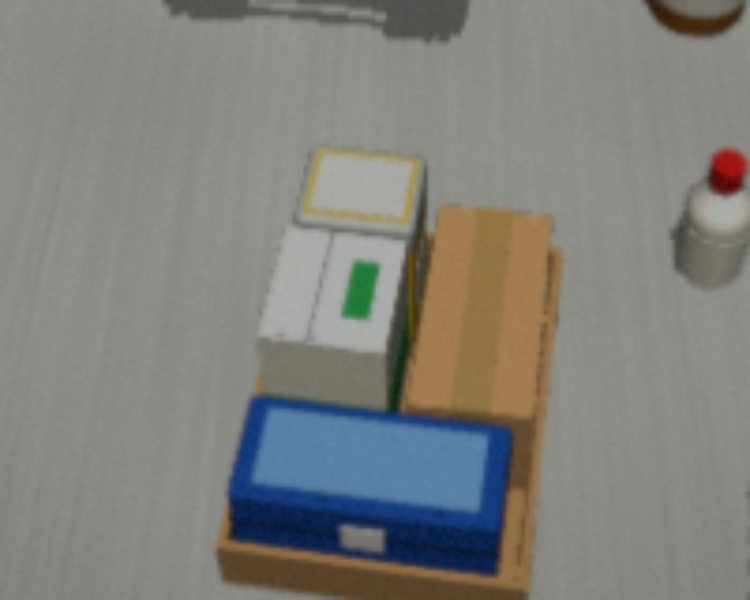

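All four boxes stand in the carton: tin (362,185), bottle box (335,285), vial box (480,310) and tip box (370,470). I'll check the tin's height and hand in.

```bash
python3 -c "
from h import *
C=np.vstack([cloud(capture(n)) for n in ('side','scene')])
Q=C[(np.hypot(C[:,0]-.5457,C[:,1]+.187)<.02)&(C[:,2]>.08)]
A=np.c_[Q[:,:2],np.ones(len(Q))];k=np.linalg.lstsq(A,Q[:,2],rcond=None)[0]
print(len(Q),np.median(Q[:,2]),Q[:,2].max(),'slope',k[:2])
if np.median(Q[:,2])<.109 and abs(k[:2]).max()<.07: print(finish_job())
"
```

```text
484 0.10452865852107385 0.10761675485339847 slope [0.00863684 0.02483991]
the job is handed in; nothing more can be done
None
```

I packed the vial box, bottle box and tin into the carton beside the tip box and handed the job in at about 22 s. The last images show all four boxes upright at floor height, with the gripper clear; no verdict came back.

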